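# Clock the brass air elbow to its mark

### The job

On the tyre-shop bench, screw the brass air-line elbow further down its threaded stub (clockwise seen from above) until its open outlet points at the yellow mark on its plate. Stop there without going well past the mark, let go, and leave the silver-grey elbow on the other plate just as it is.

Things in the scene. Friction and masses are not known exactly. Their poses are not given: they have to be found in the camera images.
- brass_grip (a point): Brass elbow started on an upright threaded stub in mid-plate (dark, round, fixed, 160 mm across, 22 thick). Point on the stub's axis at outlet height, 76 mm above the bench. Here it is a 28 x 28 mm square block reaching 22 mm below to 17 mm above the point; x runs along the outlet, z up; the flats at +y and -y are free to grip from above. A round collar (33 across) lies 22 to 36 mm below.
- brass_outlet (a point): Centre of the brass elbow's open round mouth (27 mm across, dark bore), 50 mm from the stub's axis along its x. Turned clockwise from above, the elbow sinks 2 mm a full turn, resists with about 0.15 N m and stays where left. It starts 36 to 79 degrees counter-clockwise of the mark (one grasp is enough) and can hardly be unscrewed.
- mark_in (a point): Inner end of the yellow mark on the brass elbow's plate: a flat bar 24 mm long, 12 wide, lying radially. Point 53 mm from the stub's axis, 24 mm above the bench; its x axis points radially away from the stub's axis. Only this plate has a yellow mark; its bearing varies.
- grey_outlet (a point): Centre of the mouth of a silver-grey elbow of the same shape and size on a second plate with a white mark, to which it already points. It turns as easily; leave it alone. The plates swap places between runs, at least 200 mm apart between centres.
Mind the look-alikes: they are no part of the job. Leave any green look-alike of the part that bears brass_grip alone.

How it is judged:
By the outcome, as a careful person would: the job done as asked, in the order asked, and still so for the second after the job is handed in, with the robot touching nothing.
It also fails if it takes over 30 s, if anything falls off the work surface, if the arm or the gripper's body presses on something with over 40 N, if the wrist force passes 120 N, or if a joint passes its speed limit or range.

### The arm

A 6-joint arm with a two-finger parallel gripper is mounted at the origin on the work surface. World frame = base frame: x ahead of the robot, y to its left, z up, the work surface at z = 0. Lengths are in mm, angles in rad, forces in N, time in s.
With the tool pointing down it reaches from about 250 to 775 mm from the base axis. Payload 4 kg.
Tool frame: the origin (TCP) lies on the centre line of the jaws, within the pads' length; the fingertips stand 8 mm ahead of it and the grasp point (between the pads) lies 11 mm behind it; z points along the fingers, y is the direction in which the jaws open and shut (so a half turn about z gives the same grasp; the last joint's range is limited). The gripper opens to 85 mm and grips with 20 to 120 N. Pads are 22 mm wide; open, the fingers measure 114 mm over their backs; the gripper's body (76 mm by 85 mm) begins 54 mm behind the grasp point. The pads swing forward as they close: fully open they stand 13 mm farther back than shut.
Start: joints at [1.085, 0.087, 1.371, -0, 1.684, -0.103], TCP at [205.445, 510.205, 239.341] pointing down, gripper open.
Joint ranges: [-3.1, 3.1], [-0.76, 2.03], [0.27, 2.55], [-1.08, 4.22], [0.17, 2.65], [-2.57, 2.57]. Speed limits (rad/s): [2.79, 2.79, 3.14, 3.14, 3.14, 3.14].

### API

Orientations are given as a unit quaternion [w, x, y, z].
In Python, from bench import arm, read_camera gives the robot as it stands.
- The arm moves only by the tool move_arm, never from a script. Its argument "steps" is a list of rows, each a list of 2 entries, a list of its own where there are three numbers: the shift along the tool's x, y, z in mm, then the turn, a rotation vector about the tool's x, y, z in rad. A call has 1 to 20 rows; each row is the pose to reach, as a shift and turn from the pose measured when the call began, along the tool's axes at that moment; what a row does not reach only later rows make up. A row lasts 1/8 s, in which the tool goes at most 62.5 mm and 10.7 degrees, less where a joint would pass 70% of its speed; a pose out of reach is approached as far as the arm can. A call with a gripper value outside its range is refused whole. "gripper" is the opening, from 0 (shut) to 1 (fully open), set as the call begins (left out, the last holds). The fingers move at their own pace and stop on an object; "squeeze" is the grip in N (left out, the last holds). Time passes only in rows, so rows that repeat a pose let the fingers close. It gives the time, the measured TCP pose, the force and the opening at its end, in the units of the state.
- arm.state(): the state, without advancing time (a new reading comes with each control period).
- read_camera(name): name is "scene" or "top"; returns a dict with "color" (400x640x3 uint8, red, green, blue), "range_z" (400x640 float32, mm along the optical axis (not along the pixel's ray), 0 where there is no reading), "intrinsics" (3x3 intrinsics, pixels), "xyz" and "attitude" of the camera in the world. Camera axes: x right, y down, z forward; pixel columns grow to the right and rows downward; lengths in mm; the calibration is good to about 2 mm. A picture is of the moment at which its call begins.
- arm.job_done(): hands the job in, once; it reports no verdict.
The state is a dict: "time_s": time; "joint_pos": joint angles; "joint_vel": joint speeds; "joint_efforts": joint torques, N m; "tcp_pos": TCP position; "tool_rot": TCP orientation; "wrist_force": force on the tool from outside, world axes, zero at the start; "ft_torque": the same for the moment, N m; "finger_gap": finger opening in mm.
Only numpy, scipy, OpenCV 4.12 (cv2) and the standard library are available. Lean on these libraries where they do the work, as an engineer would, in place of code of your own. Each camera call takes 0.05 s, during which the arm holds its last target.

## Working session

There is one attempt and no reset: what is moved stays moved. The work goes in short steps, Python scripts to look and compute and a tool call to move; the robot and the scene stay as the last step left them, time stands still between calls to the robot, and variables do not carry over. Pictures are saved under pics/ and viewed, and the job is handed in when it is done.

Besides the shell and the picture viewer there is one more tool, called as name(argument=value, ...) on one line, values as JSON. move_arm: Moves the arm, as the interface text tells. Its arguments: {"type":"object","properties":{"steps":{"type":"array","items":{"type":"array"}},"gripper":{"type":"number"},"squeeze":{"type":"number"}},"required":["steps"]}

```bash
mkdir -p pics; ls
cat > h.py <<'E'
import numpy as np, cv2
from scipy.spatial.transform import Rotation as R
from bench import arm, read_camera
def rot(q): return R.from_quat([q[1],q[2],q[3],q[0]])
def cloud(c):
    z=c["range_z"];K=np.array(c["intrinsics"])
    v,u=np.mgrid[:400,:640]
    p=np.stack([(u-K[0,2])/K[0,0]*z,(v-K[1,2])/K[1,1]*z,z],-1)
    a=np.array(c["attitude"]); r=rot(a) if a.size==4 else R.from_matrix(a)
    return r.apply(p.reshape(-1,3)).reshape(400,640,3)+np.array(c["xyz"])
E
python3 - <<'E'
from h import *
s=arm.state();print(s)
for n in("top","scene"):
    c=read_camera(n);cv2.imwrite(f"pics/{n}0.png",c["color"][...,::-1]);np.save(n+"0.npy",cloud(c));np.save(n+"0c.npy",c["color"]);print(n,c["xyz"],c["attitude"],c["intrinsics"])
E
```

```text
pics
{'time_s': 0.0, 'joint_pos': array([ 1.08485774e+00,  8.79939039e-02,  1.37232034e+00, -7.51528134e-06,
        1.68356258e+00, -1.03096009e-01]), 'joint_vel': array([ 0.0005739 , -0.00108539,  0.00085034, -0.00132187,  0.00208728,
       -0.00010042]), 'joint_efforts': array([ 9.35603312e-04, -3.51865947e+01, -3.13274395e+01, -1.56884238e-05,
        1.05360287e-02,  1.00532796e-05]), 'tcp_pos': array([205.23301421, 509.74867165, 238.08429862]), 'tool_rot': array([-3.27949239e-04,  1.90254704e-01,  9.81734100e-01, -1.09399546e-03]), 'wrist_force': array([-0.63665571,  0.37594986, -0.58206482]), 'ft_torque': array([ 0.0189595 , -0.01061484,  0.03012415]), 'finger_gap': 85.59055482561008}
top [ 389.66445498   -2.16163068 1131.07566381] [ 0.05509431 -0.70391447  0.7057379  -0.05833573] [[450.15166935   0.         320.87821469]
 [  0.         450.15166935 198.68088819]
 [  0.           0.           1.        ]]
scene [ 972.51177805 -585.44309185  874.15045638] [-0.34425961  0.88539005  0.29311035 -0.10796339] [[470.97368605   0.         325.57286213]
 [  0.         470.97368605 193.43211012]
 [  0.           0.           1.        ]]
```

View pics/top0.png

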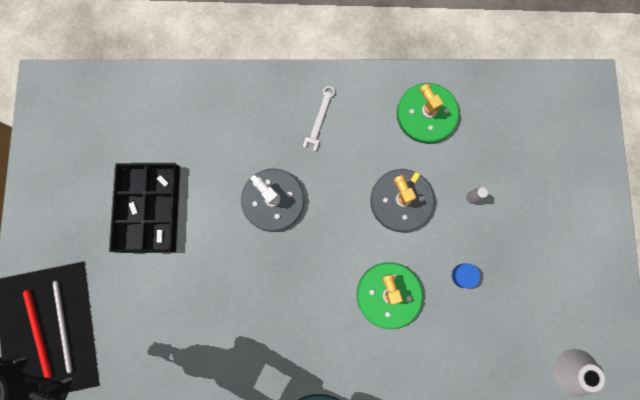

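View pics/scene0.png

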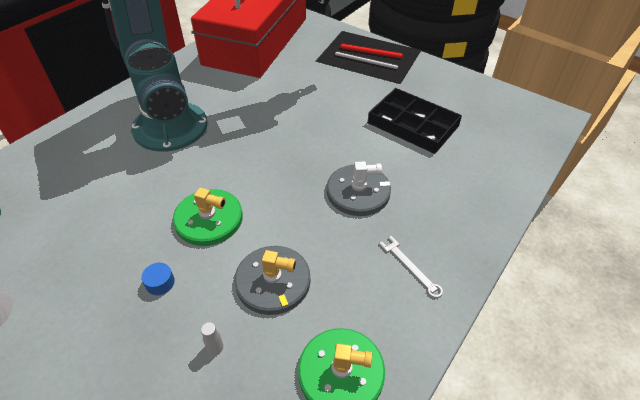

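Run:
```python
from h import *
c=np.load("top0c.npy");P=np.load("top0.npy")
cv2.imwrite("pics/crop.png",cv2.resize(c[155:245,355:455],None,fx=6,fy=6,interpolation=cv2.INTER_CUBIC)[...,::-1])
def show(n,box):
    c=np.load(n+"0c.npy").astype(int);P=np.load(n+"0.npy")
    hsv=cv2.cvtColor(c.astype(np.uint8),cv2.COLOR_RGB2HSV)
    m=np.zeros(c.shape[:2],bool);m[box[1]:box[3],box[0]:box[2]]=1
    z=P[...,2]
    pl=m&(abs(z-22)<4)&(P[...,2]>0)
    q=P[pl][:,:2].astype(np.float32);(cx,cy),r=cv2.minEnclosingCircle(q);print(n,"plate",cx,cy,r,np.median(P[pl][:,2]))
    sat=m&(hsv[...,1]>110)
    y=sat&(z<32)&(z>15)&(hsv[...,0]>22)&(hsv[...,0]<35); print("yel",y.sum(),P[y].mean(0),hsv[y].mean(0))
    b=sat&(z>85)&(z<100);print("block top",b.sum(),P[b].mean(0)); print(cv2.minAreaRect(P[b][:,:2].astype(np.float32)))
    b=sat&(z>60);q=P[b];print("brass all",len(q),q.min(0),q.max(0))
    np.save(n+"brass.npy",q)
    h=sat&(z>84)&(z<91.5);print("ridge",P[h].round(0).tolist()[:60:2])
show("top",(365,160,445,240))
show("scene",(228,240,316,316))
```

```text
top plate 567.683837890625 -210.77357482910156 79.80958557128906 21.328907500858577
yel 41 [ 624.17922264 -243.66797382   23.04517084] [ 26.14634146 161.63414634 247.43902439]
block top 214 [ 578.01450002 -205.94384785   90.26214167]
((583.9713134765625, -203.7867889404297), (63.09183883666992, 28.210269927978516), 21.820127487182617)
brass all 321 [ 389.66445498 -227.6180263    60.58287733] [ 615.36897951   -2.16163068 1131.07566381]
ridge [[615.0, -198.0, 86.0], [612.0, -190.0, 89.0], [613.0, -195.0, 88.0], [613.0, -200.0, 85.0], [610.0, -187.0, 90.0], [611.0, -197.0, 86.0], [611.0, -202.0, 86.0], [608.0, -188.0, 87.0], [608.0, -193.0, 85.0], [608.0, -197.0, 88.0], [608.0, -202.0, 87.0], [606.0, -186.0, 85.0], [605.0, -192.0, 91.0], [605.0, -197.0, 87.0], [606.0, -202.0, 86.0], [603.0, -195.0, 87.0], [603.0, -199.0, 87.0], [601.0, -192.0, 87.0], [601.0, -197.0, 87.0], [601.0, -201.0, 88.0], [598.0, -192.0, 87.0], [598.0, -197.0, 88.0], [598.0, -202.0, 87.0], [596.0, -193.0, 84.0], [596.0, -197.0, 85.0], [596.0, -202.0, 85.0], [593.0, -190.0, 87.0], [593.0, -201.0, 89.0], [594.0, -2
[... 474 characters left out ...]
38]
ridge [[559.0, -212.0, 91.0], [579.0, -205.0, 90.0], [580.0, -200.0, 87.0], [583.0, -198.0, 86.0], [581.0, -204.0, 88.0], [584.0, -202.0, 89.0], [587.0, -199.0, 88.0], [589.0, -196.0, 86.0], [592.0, -193.0, 85.0], [601.0, -188.0, 86.0], [560.0, -225.0, 91.0], [563.0, -223.0, 91.0], [579.0, -211.0, 91.0], [581.0, -205.0, 86.0], [586.0, -204.0, 88.0], [588.0, -200.0, 86.0], [592.0, -199.0, 88.0], [597.0, -198.0, 91.0], [598.0, -193.0, 87.0], [602.0, -192.0, 88.0], [606.0, -190.0, 90.0], [608.0, -186.0, 87.0], [582.0, -211.0, 90.0], [585.0, -208.0, 89.0], [587.0, -206.0, 89.0], [590.0, -203.0, 88.0], [594.0, -201.0, 88.0], [597.0, -198.0, 88.0], [600.0, -196.0, 89.0], [604.0, -194.0, 90.0]]
```

View pics/crop.png

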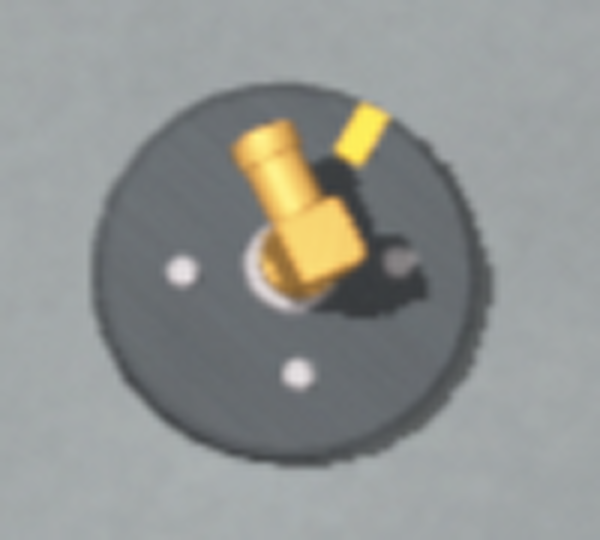

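```bash
cat >> h.py <<'E'
def plan(x,y,z,bear_y):
    s=arm.state();r=rot(s["tool_rot"]);p=s["tcp_pos"]
    b=np.radians(bear_y);Y=np.array([np.cos(b),np.sin(b),0]);Z=np.array([0,0,-1.]);X=np.cross(Y,Z)
    g=R.from_matrix(np.stack([X,Y,Z],1)); y=r.as_matrix()[:,1]
    print("t",s["time_s"],"tcp",p.round(2),"ybear",np.degrees(np.arctan2(y[1],y[0])).round(2),"j",s["joint_pos"].round(2),"F",s["wrist_force"].round(1),"T",s["ft_torque"].round(2),"gap",s["finger_gap"])
    print("shift",r.inv().apply(np.array([x,y_:=y*0+0,z],dtype=object) if 0 else np.array([x,YY,z])-p).round(2) if 0 else r.inv().apply(np.array([x,Yt(y,None) if 0 else plan.y,z])-p).round(2) if 0 else "", "rv",(r.inv()*g).as_rotvec().round(4))
E
python3 - <<'E'
s=open("h.py").read();i=s.index("def plan")
s=s[:i]+'''def plan(x,y,z,bear_y):
    s=arm.state();r=rot(s["tool_rot"]);p=s["tcp_pos"]
    b=np.radians(bear_y);Y=np.array([np.cos(b),np.sin(b),0]);Z=np.array([0,0,-1.]);X=np.cross(Y,Z)
    g=R.from_matrix(np.stack([X,Y,Z],1)); yy=r.as_matrix()[:,1]
    print("t",s["time_s"],"tcp",p.round(2),"ybear",np.degrees(np.arctan2(yy[1],yy[0])).round(2),"j",s["joint_pos"].round(2),"F",s["wrist_force"].round(1),"T",s["ft_torque"].round(2),"gap",s["finger_gap"])
    print("shift",r.inv().apply(np.array([x,y,z])-p).round(2),"rv",(r.inv()*g).as_rotvec().round(4))
'''
open("h.py","w").write(s)
E
python3 -c "
from h import *
plan(568,-211.6,170,-67.6)"
```

```text
t 0.1 tcp [205.23 509.81 238.22] ybear 68.07 j [ 1.08  0.09  1.37  0.    1.68 -0.1 ] F [ 0.8  0.5 -0.4] T [-0.02  0.01  0.03] gap 85.40806981223166
shift [-605.99 -533.55   69.17] rv [-1.3000e-03  2.3000e-03  2.3678e+00]
```

move_arm(steps=[[[-606,-533.5,69],[0,0,2.368]],[[-606,-533.5,69],[0,0,2.368]],[[-606,-533.5,69],[0,0,2.368]],[[-606,-533.5,69],[0,0,2.368]],[[-606,-533.5,69],[0,0,2.368]],[[-606,-533.5,69],[0,0,2.368]],[[-606,-533.5,69],[0,0,2.368]],[[-606,-533.5,69],[0,0,2.368]],[[-606,-533.5,69],[0,0,2.368]],[[-606,-533.5,69],[0,0,2.368]],[[-606,-533.5,69],[0,0,2.368]],[[-606,-533.5,69],[0,0,2.368]],[[-606,-533.5,69],[0,0,2.368]],[[-606,-533.5,69],[0,0,2.368]],[[-606,-533.5,69],[0,0,2.368]],[[-606,-533.5,69],[0,0,2.368]]], gripper=1)

```text
time_s: 2.1
tcp_pos: [567.8, -210.2, 170.7]
tool_rot: [0.001, 0.981, 0.195, -0.0]
wrist_force: [1.0, -0.1, -0.6]
finger_gap: 85.6
```

```bash
python3 -c "
from h import *
plan(568,-211.6,66,-67.6)"
```

```text
t 2.1 tcp [ 567.79 -210.15  170.73] ybear -67.5 j [-0.45  0.23  1.34 -0.    1.57  0.73] F [ 1.  -0.1 -0.6] T [-0.07 -0.   -0.03] gap 85.59679326810424
shift [ -0.24   1.28 104.74] rv [0.0014 0.0011 0.0018]
```

move_arm(steps=[[[-0.2,1.3,40],[0,0,0]],[[-0.2,1.3,70],[0,0,0]],[[-0.2,1.3,90],[0,0,0]],[[-0.2,1.3,104.5],[0,0,0]],[[-0.2,1.3,104.5],[0,0,0]],[[-0.2,1.3,104.5],[0,0,0]]])

```text
time_s: 2.85
tcp_pos: [568.8, -211.6, 67.7]
tool_rot: [0.002, 0.981, 0.195, 0.001]
wrist_force: [0.7, 0.4, 0.7]
finger_gap: 85.7
```

Run:
```python
from h import *
plan(568,-211.6,66,-67.6)
c=read_camera("scene");cv2.imwrite("pics/s1.png",cv2.resize(c["color"][200:340,190:390],None,fx=4,fy=4,interpolation=cv2.INTER_CUBIC)[...,::-1])
```

```text
t 2.85 tcp [ 568.76 -211.6    67.68] ybear -67.47 j [-0.45  0.3   1.47 -0.    1.37  0.73] F [0.7 0.4 0.7] T [-0.03  0.03  0.03] gap 85.6767211788351
shift [-0.71 -0.3   1.68] rv [ 0.0032 -0.0005  0.0023]
```

View pics/s1.png

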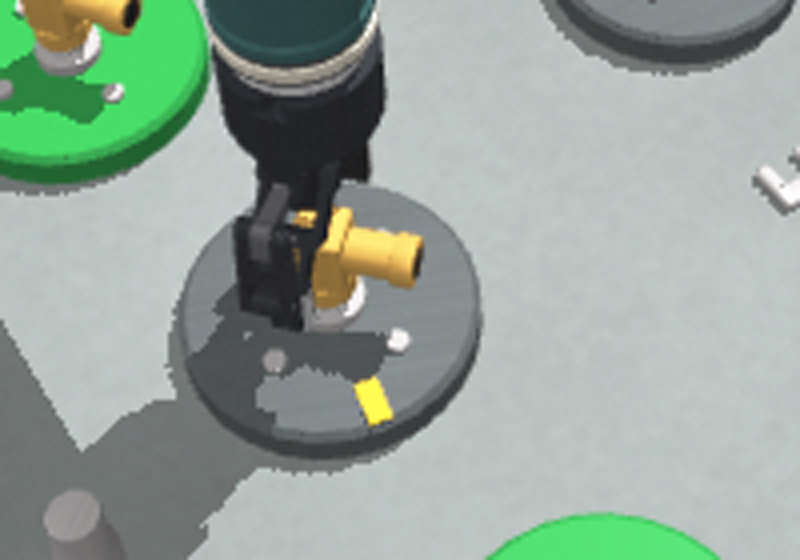

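Jaws straddle the brass block (crop ≈ (320,260)), with the outlet free at (415,260) and the yellow mark at (373,400). Closing.

move_arm(steps=[[[0,0,0],[0,0,0]],[[0,0,0],[0,0,0]],[[0,0,0],[0,0,0]],[[0,0,0],[0,0,0]],[[0,0,0],[0,0,0]],[[0,0,0],[0,0,0]],[[0,0,0],[0,0,0]],[[0,0,0],[0,0,0]]], gripper=0, squeeze=60)

```text
time_s: 3.9
tcp_pos: [569.0, -211.9, 68.2]
tool_rot: [0.002, 0.981, 0.195, 0.001]
wrist_force: [-1.5, -0.6, 4.3]
finger_gap: 27.5
```

Run:
```python
from h import *
plan(568.3,-211.6,67,-119.6)
```

```text
t 3.9 tcp [ 569.01 -211.92   68.21] ybear -67.48 j [-0.45  0.3   1.47 -0.    1.37  0.73] F [-1.5 -0.6  4.3] T [0.08 0.19 0.03] gap 27.477358649321193
shift [-0.53 -0.57  1.21] rv [ 0.0031 -0.0027  0.9097]
```

move_arm(steps=[[[-0.1,0,0],[0,0,0.1]],[[-0.2,0,0],[0,0,0.2]],[[-0.3,-0.1,0.1],[0,0,0.3]],[[-0.3,-0.1,0.1],[0,0,0.4]],[[-0.3,-0.2,0.2],[0,0,0.5]],[[-0.3,-0.2,0.2],[0,0,0.6]],[[-0.3,-0.2,0.2],[0,0,0.7]],[[-0.3,-0.2,0.2],[0,0,0.78]],[[-0.3,-0.2,0.2],[0,0,0.78]],[[-0.3,-0.2,0.2],[0,0,0.78]]])

```text
time_s: 5.15
tcp_pos: [569.0, -212.4, 68.0]
tool_rot: [0.002, 0.981, -0.192, 0.002]
wrist_force: [1.6, -2.9, 0.8]
finger_gap: 26.9
```

Run:
```python
from h import *
plan(568.3,-211.6,67,-119.6)
c=read_camera("scene");P=cloud(c);cv2.imwrite("pics/s2.png",cv2.resize(c["color"][200:340,190:390],None,fx=4,fy=4,interpolation=cv2.INTER_CUBIC)[...,::-1])
hsv=cv2.cvtColor(c["color"],cv2.COLOR_RGB2HSV)
m=np.zeros((400,640),bool);m[240:316,228:316]=1
m&=(hsv[...,1]>110)&(P[...,2]>55)&(P[...,2]<120)
q=P[m]; d=q[:,:2]-[568,-211.6]; r=np.hypot(*d.T); o=(r>22)&(r<60)
print(o.sum(), q[o].mean(0)); 
print(cv2.minAreaRect(q[r<60][:,:2].astype(np.float32)), cv2.minAreaRect(q[o][:,:2].astype(np.float32)))
```

```text
t 5.15 tcp [ 568.95 -212.42   68.03] ybear -112.14 j [-0.45  0.3   1.47 -0.    1.37  1.51] F [ 1.6 -2.9  0.8] T [-0.34 -0.07 -0.11] gap 26.87648452192316
shift [-0.92 -0.51  1.02] rv [ 0.0024 -0.0048  0.1302]
186 [ 603.17874914 -227.8379963    84.81044047]
((586.4971923828125, -218.94386291503906), (28.095478057861328, 64.33746337890625), 68.72099304199219) ((601.4730224609375, -225.62985229492188), (25.92941665649414, 31.569068908691406), 68.74357604980469)
```

View pics/s2.png

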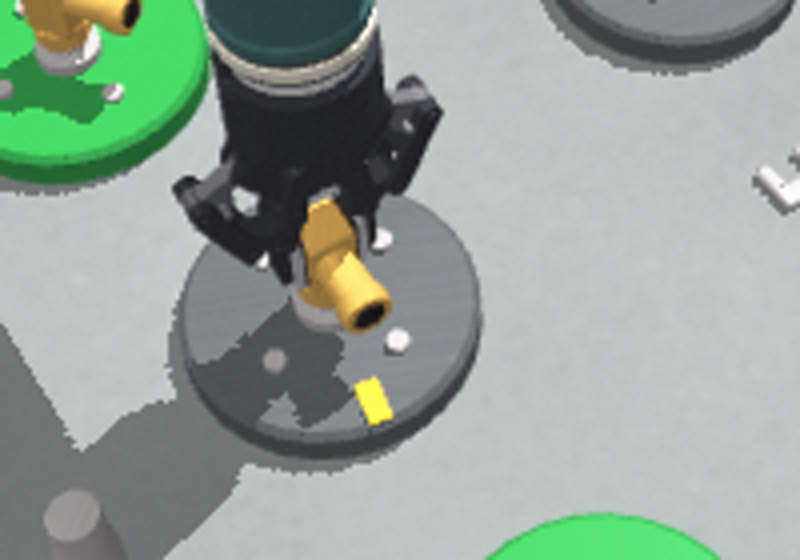

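move_arm(steps=[[[0,0,0],[0,0,0.07]],[[0,0,0],[0,0,0.135]],[[0,0,0],[0,0,0.135]],[[0,0,0],[0,0,0.135]]])

```text
time_s: 5.7
tcp_pos: [568.9, -212.5, 68.0]
tool_rot: [0.002, 0.966, -0.257, 0.002]
wrist_force: [1.8, -1.8, 1.0]
finger_gap: 27.4
```

```bash
cat > l.py <<'E'
from h import *
import sys
plan(568.3,-211.6,67,-119.6)
for n,bx in(("scene",(228,240,316,316)),("top",(365,160,445,240))):
    c=read_camera(n);P=cloud(c)
    x0,y0,x1,y1=bx
    cv2.imwrite(f"pics/{n}{sys.argv[1]}.png",cv2.resize(c["color"][y0-10:y1+10,x0-10:x1+10],None,fx=5,fy=5,interpolation=cv2.INTER_CUBIC)[...,::-1])
    hsv=cv2.cvtColor(c["color"],cv2.COLOR_RGB2HSV)
    m=np.zeros((400,640),bool);m[y0:y1,x0:x1]=1
    y=m&(hsv[...,1]>110)&(P[...,2]<32)&(P[...,2]>15)&(hsv[...,0]>22)
    m&=(hsv[...,1]>110)&(P[...,2]>55)&(P[...,2]<120)
    q=P[m][:,:2]; 
    (cx,cy),(w,h),a=cv2.minAreaRect(q.astype(np.float32)); L=a if w>h else a-90
    ctr=np.array([cx,cy])-18*np.array([np.cos(np.radians(L)),np.sin(np.radians(L))])
    print(n,"rect",cx,cy,w,h,"elbow bearing",L,"axis",ctr)
    if y.sum():
        k=P[y][:,:2].mean(0)
        for A in((568,-211.6),ctr):print("mark bearing",y.sum(),k,np.degrees(np.arctan2(*(k-A)[::-1])),np.hypot(*(k-A)))
E
python3 l.py 3
```

```text
t 5.7 tcp [ 568.92 -212.47   67.97] ybear -119.83 j [-0.45  0.3   1.47 -0.    1.37  1.64] F [ 1.8 -1.8  1. ] T [-0.24  0.07 -0.1 ] gap 27.380116106716983
shift [-0.98 -0.45  0.96] rv [ 0.0022 -0.0049 -0.0039]
scene rect 584.5682983398438 -221.69476318359375 27.698551177978516 64.2107925415039 elbow bearing -30.817081451416016 axis [ 569.10976866 -212.47338259]
mark bearing 72 [ 624.7437527  -243.95206721] -29.68933441248246 65.31852511116222
mark bearing 72 [ 624.7437527  -243.95206721] -29.501943231855112 63.92220088008451
top rect 553.5696411132812 -208.4027862548828 14.568819999694824 1.7900009155273438 elbow bearing 59.35914993286133 axis [ 544.39585169 -223.88960606]
```

move_arm(steps=[[[0,0,0],[0,0,0]],[[0,0,0],[0,0,0]],[[0,0,0],[0,0,0]],[[0,0,0],[0,0,0]],[[0,0,0],[0,0,0]],[[0,0,0],[0,0,0]],[[0,0,0],[0,0,0]],[[0,0,-20],[0,0,0]],[[0,0,-60],[0,0,0]],[[0,0,-110],[0,0,0]],[[-62,0,-150],[0,0,0]],[[-124,0,-150],[0,0,0]],[[-186,0,-150],[0,0,0]],[[-186,0,-150],[0,0,0]],[[-186,0,-150],[0,0,0]]], gripper=1)

```text
time_s: 7.68
tcp_pos: [407.3, -119.3, 217.7]
tool_rot: [0.002, 0.966, -0.257, 0.003]
wrist_force: [0.4, 0.1, 0.5]
finger_gap: 85.2
```

```bash
python3 l.py 4
```

```text
t 7.675 tcp [ 407.31 -119.34  217.72] ybear -119.83 j [-0.42 -0.2   1.68 -0.    1.65  1.67] F [0.4 0.1 0.5] T [ 0.02  0.01 -0.02] gap 85.23038655630107
shift [184.45  -0.35 152.07] rv [ 0.002  -0.0073 -0.004 ]
scene rect 584.7647705078125 -221.4398651123047 27.501373291015625 64.59443664550781 elbow bearing -27.37860107421875 axis [ 568.78100092 -213.16223805]
mark bearing 72 [ 624.6985486  -243.90890958] -29.676074474999368 65.25788115051215
mark bearing 72 [ 624.6985486  -243.90890958] -28.804515914958294 63.81324274223825
top rect 583.74853515625 -219.67041015625 28.036230087280273 65.34881591796875 elbow bearing -29.687164306640625 axis [ 568.11117038 -210.75565706]
mark bearing 14 [ 631.01585876 -247.59115857] -29.732608358363816 72.56970407994496
mark bearing 14 [ 631.01585876 -247.59115857] -30.35223318362566 72.89618640092488
```

View pics/top4.png

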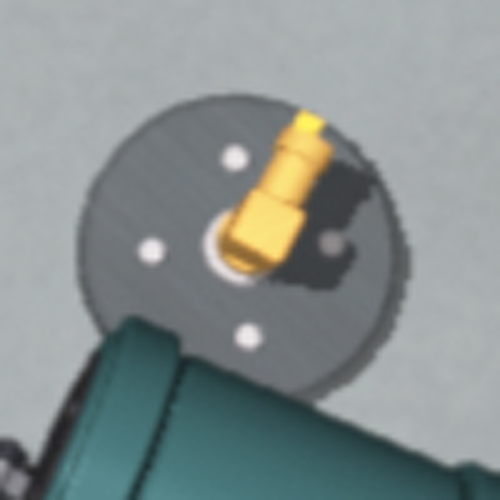

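View pics/scene4.png

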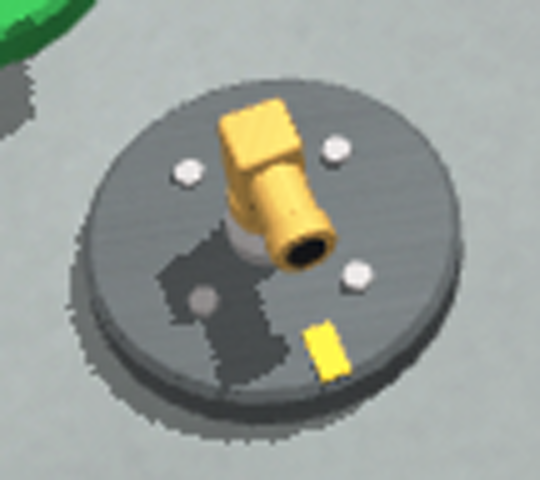

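The crops show the outlet lined up over the yellow mark: top crop (315,150) to (310,122), scene crop (305,248) to (327,350). I'll check the grey elbow, then hand in.

Run:
```python
from h import *
c=read_camera("scene")["color"].astype(int);o=np.load("scene0c.npy").astype(int)
print("grey elbow diff",abs(c-o)[155:215,325:395].mean(), "px>40:",(abs(c-o)[155:215,325:395].max(-1)>40).sum())
print(arm.job_done())
```

```text
grey elbow diff 5.864047619047619 px>40: 0
the job is handed in; nothing more can be done
None
```

I gripped the brass elbow by its free flats and turned it about 52° clockwise in one grasp. Its outlet now points at the yellow mark. I then let go, backed the arm clear and handed the job in at about 8 s.

- **Alignment:** the mark's bearing is about -29.7°. After release the top camera put the outlet at -29.7°, and the jaws stood at -29.8° just before letting go.
- **Disagreement:** the scene camera read -30.8° while the elbow was held and -27.4° after release. I put that spread down to measurement noise; by eye the outlet lines up with the mark in both pictures.
- **Grey elbow:** I never went near it. No pixel in its part of the scene picture changed noticeably between the start and hand-in.
- **Forces:** the wrist force stayed below 5 N at every reading I took.

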